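# Hold a PVC angle in the sawing jig

### The job

Pick up the loose L-shaped offcut of grey PVC angle and set it down, without dropping it, in the corner of the sawing jig: foot flat on the white bed, outside of the upright wall towards the long slotted fence, end up against the stop block; then let go of it. Now put the fingertips into the inside corner of the L and with one slanting push press it firmly down onto the bed and back into the fence at the same time, so that its other end can be sawn off; finish while still holding it pressed like that, do not let go. Leave the flat strip, the marker pen and the vial where they are.

Things in the scene. Friction and masses are not known exactly. Their poses are not given: they have to be found in the camera images.
- jig: Sawing jig fixed to the bench, a white plastic bed with fence and stop. Origin at bench level under the centre of the bed. Own axes: x across the bed to the fence, y along the fence to the stop, z up. Bed 125 mm (x) by 240 mm (y), its top 20 mm above the bench. Yaw within about 0.3 rad of the world axes.
- jig_bed: The white bed plate of slippery plastic (friction about 0.2), 125 x 240 x 12 mm; origin under its centre, 8 mm above the bench; its top is 20 mm above the bench.
- jig_fence: Rigid aluminium fence bar on the bed, 16 mm thick, 240 mm long, 20 mm tall (top 40 mm above the bench), with a 3 mm saw slot 45 mm to the -y side of the jig's centre. Origin at the foot of its working face, which looks to the jig's -x and lies 40 mm from the jig's origin along jig x.
- jig_stop: Rigid steel stop block on the bed, 55 mm (x) x 22 mm (y) x 20 mm tall (top 40 mm above the bench). Origin at the foot of its working face, which looks to the jig's -y and lies 60 mm from the jig's origin along jig y; the block spans jig x from -16 to 39 mm.
- angle: Loose grey PVC angle offcut, L section, 120 mm long (own y), 0.16 kg, standing on its foot. Origin: centre of underside. Foot: x -25 to 25 mm, 10 mm thick. Upright wall: x 15 to 25 mm, 48 mm tall from the underside, 28 mm of it above the fence when in the jig: grip it there from above. 40 mm of foot is free before the wall. In the jig: axes as the jig's, origin at jig x 15, y 0, z 20 mm.
- angle_back (a point): Point on the outer (+x) face of the angle's upright wall, mid-length, 10 mm above the underside; this face goes against the fence.
- angle_end (a point): Point on the +y end face of the angle, 5 mm above the underside, at own x = 0; this end goes against the stop.
- strip: Flat grey PVC strip, 50 x 120 x 10 mm, loose, to the left of the jig; origin under its centre. To be left alone.
- marker: White marker pen with a black cap, 135 mm long, 18 mm thick, lying beyond the angle; to be left alone.
- vial: Small capped glass vial, 27 mm wide, 68 mm tall, standing beyond the jig; to be left alone.

How it is judged:
By the outcome, as a careful person would: the job done as asked, in the order asked, and still so for the second after the job is handed in, while the arm keeps its last pose, push and grip.
It also fails if it takes over 48 s, if anything falls off the work surface, if the arm or the gripper's body presses on something with over 40 N, if the wrist force passes 120 N, or if a joint passes its speed limit or range.

### The arm

A 6-joint arm with a two-finger parallel gripper is mounted at the origin on a cart in front of the work surface, level with it; the furniture and walls round the work are solid. World frame = base frame: x ahead of the robot, y to its left, z up, the work surface at z = 0. Lengths are in mm, angles in rad, forces in N, time in s.
With the tool pointing down it reaches from about 350 to 875 mm from the base axis. Payload 4.2 kg.
Tool frame: the origin (TCP) lies at the very end of the fingers, on their centre line; the grasp point (between the pads) lies 19 mm behind it; z points along the fingers, y is the line along which they close (so a half turn about z gives the same grasp; the last joint's range is limited). The gripper opens to 85 mm and grips with 20 to 120 N. Pads are 22 mm wide; open, the fingers measure 114 mm over their backs; the gripper's body (76 mm by 85 mm) begins 54 mm behind the grasp point. The pads swing forward as they close: fully open they stand 13 mm farther back than shut.
Start: joints at [-0.845, 0.385, 0.008, 0, -1.194, -0.259], TCP at [281.28, -558.104, 231.312] pointing down, gripper open.
Joint ranges: [-3.14, 3.14], [-1.21, 2.06], [-1.07, 1.41], [-3.16, 2.05], [-2.99, -0.16], [-3.1, 3.1]. Speed limits (rad/s): [2.79, 2.79, 3.14, 3.14, 3.14, 3.14].

### API

Orientations are given as a unit quaternion [x, y, z, w].
In Python, from bench import read_state, get_image, camera_model, job_done gives the robot as it stands.
- The arm moves only by the shell command python3 -m handwheel 'ROWS'. ROWS is JSON, a list of rows, each a list of 7 numbers: the shift along the tool's x, y, z in m, then the turn, a rotation vector about the tool's x, y, z in rad, then the gripper's target within -1 to 1 (fully open at 1, half-way at 0, shut at -1). In form: [[dx, dy, dz, wx, wy, wz, jaw], ...]. A call has 1 to 10 rows; each row is the pose to reach, as a shift and turn from the pose commanded when the call began, along the tool's axes at that moment; what a row does not reach only later rows make up. A row lasts 1/8 s, in which the tool goes at most 62.5 mm and 10.7 degrees, less where a joint would pass 70% of its speed; a pose out of reach is approached as far as the arm can. A call with a gripper value outside its range is refused whole. The fingers move at their own pace and stop on an object; the grip force is fixed at half the most. Time passes only in rows, so rows that repeat a pose let the fingers close. It gives the time, the measured TCP pose, the force, the opening and the grip force at its end, in the units of the state.
- read_state(): the state, without advancing time (a new reading comes with each control period).
- get_image(name): name is "side" or "top" or "wrist"; returns (picture, depth): 480x640x3 uint8, blue, green, red; 480x640 float32, mm along the optical axis (not along the pixel's ray), 0 where there is no reading.
- camera_model(name): a dict with "K" (3x3 intrinsics, pixels), "rvec" (rotation vector, rad) and "tvec" (3), from world to camera coordinates, as OpenCV has them; the wrist camera has in their place "hand_eye" (4x4, takes a point from camera to tool coordinates, whose origin is the TCP and whose axes are the flange's). Camera axes: x right, y down, z forward; pixel columns grow to the right and rows downward; lengths in mm; the calibration is good to about 2 mm. A picture is of the moment at which its call begins: read the wrist's pose just before it. camera_model takes no time and is no camera call.
- job_done(): hands the job in; it is judged then, once.
The state is a dict: "clock": time; "joints": joint angles; "joint_vel": joint speeds; "joint_efforts": joint torques, N m; "position": TCP position; "ee_rot": TCP orientation; "contact_force": force on the tool from outside, world axes, zero at the start; "wrist_torque": the same for the moment, N m; "gripper_width": finger opening in mm; "grasp_force": force on a finger pad.
Only numpy, scipy, OpenCV 4.12 (cv2) and the standard library are available. Lean on these libraries where they do the work, as an engineer would, in place of code of your own. Each camera call takes 0.05 s, during which the arm holds its last target. There are 200 camera calls.

## Working session

There is one attempt and no reset: what is moved stays moved. The work goes in short steps, Python scripts to look and compute and a shell command to move; the robot and the scene stay as the last step left them, time stands still between calls to the robot, and variables do not carry over. Pictures are saved under pics/ and viewed, at most 12 in all, crops included, and the job is handed in when it is done.

```bash
mkdir -p pics; ls; cat > h.py <<'E'
import numpy as np, cv2
from scipy.spatial.transform import Rotation as R
from bench import *
def cam(name):
    m=camera_model(name); K=np.array(m["K"],float)
    if name=="wrist":
        s=read_state(); T=np.eye(4);T[:3,:3]=R.from_quat(s["ee_rot"]).as_matrix();T[:3,3]=s["position"]
        return K,T@np.array(m["hand_eye"])
    Rm=cv2.Rodrigues(np.array(m["rvec"],float))[0];t=np.array(m["tvec"],float).ravel()
    T=np.eye(4);T[:3,:3]=Rm.T;T[:3,3]=-Rm.T@t
    return K,T
def grab(name,tag):
    K,T=cam(name); im,d=get_image(name); cv2.imwrite(f"pics/{tag}.png",im); np.savez(f"{tag}.npz",im=im,d=d,K=K,T=T); return im
def pix(tag,u,v,z=None):
    """world point: by depth, or on plane z"""
    f=np.load(f"{tag}.npz");K,T,d=f["K"],f["T"],f["d"]
    r=np.linalg.inv(K)@[u,v,1]
    if z is None:
        w=d[int(v)-1:int(v)+2,int(u)-1:int(u)+2]; w=w[w>0]
        return (T@np.r_[r*np.median(w),1])[:3] if len(w) else None
    rw=T[:3,:3]@r; return T[:3,3]+rw*(z-T[2,3])/rw[2]
E
python3 - <<'E'
from h import *
print(read_state())
grab("top","top0");grab("side","side0")
E
```

```text
pics
{'clock': 0.0, 'joints': array([-8.45420028e-01,  3.85608053e-01,  6.64188026e-03, -4.91139950e-04,
       -1.19398265e+00, -2.58608282e-01]), 'joint_vel': array([-0.00079651, -0.00089796,  0.00033451, -0.0006661 ,  0.00209059,
       -0.00132627]), 'joint_efforts': array([ 1.13855181e-04, -3.92291343e+01,  1.88400078e+01,  4.18603733e+00,
       -4.59898612e-03, -1.11255679e-05]), 'position': array([ 281.01912671, -557.62289756,  230.19793328]), 'ee_rot': array([-2.31182817e-01,  9.72909705e-01,  1.05641752e-03, -3.07229001e-04]), 'contact_force': array([ 0.34734433,  0.0274028 , -0.2592768 ]), 'wrist_torque': array([ 0.00832573,  0.01986987, -0.00095685]), 'grasp_force': 0.0, 'gripper_width': 85.56667130554611}
```

View pics/top0.png

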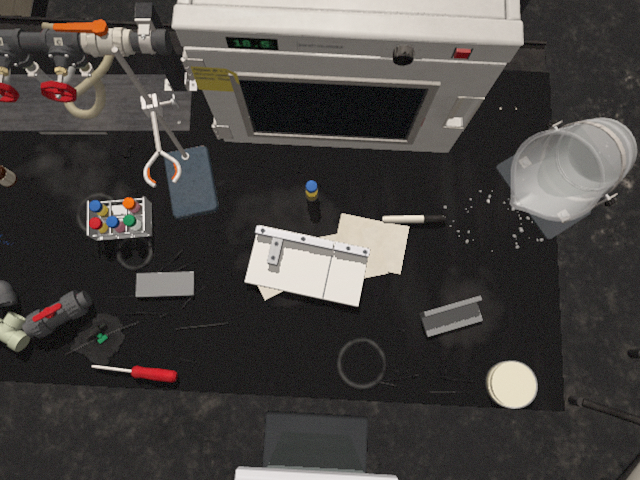

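View pics/side0.png

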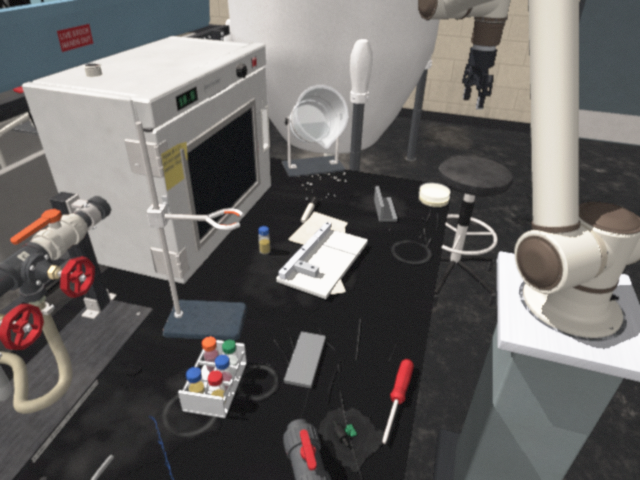

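The top view shows the jig with fence corners near (258,231)-(367,250) and the stop at (275,251). The angle is at (452,316), the strip at (165,285), the vial at (311,190) and the marker at (412,219). The side view confirms the angle is standing, with its wall on the far (+x) side. I'll enlarge both to measure.

```bash
python3 - <<'E'
from h import *
im=np.load("top0.npz")["im"]
a=cv2.resize(im[220:310,235:375],None,fx=5,fy=5,interpolation=cv2.INTER_CUBIC)
b=cv2.resize(im[290:340,415:487],None,fx=8,fy=8,interpolation=cv2.INTER_CUBIC)
cv2.imwrite("pics/cj.png",a);cv2.imwrite("pics/ca.png",b)
print(np.load("top0.npz")["T"].round(3))
for u,v in [(452,316),(450,322),(455,306),(300,270),(315,240),(275,250),(380,300)]: print(u,v,pix("top0",u,v))
E
```

```text
[[ 5.200000e-02 -9.780000e-01  2.020000e-01  3.815280e+02]
 [-9.990000e-01 -5.200000e-02  8.000000e-03  1.484600e+01]
 [ 2.000000e-03 -2.030000e-01 -9.790000e-01  1.071718e+03]
 [ 0.000000e+00  0.000000e+00  0.000000e+00  1.000000e+00]]
452 316 [ 469.01787765 -262.30300017   11.04452611]
450 322 [ 456.63643942 -258.38406547   10.32222989]
455 306 [ 486.13207066 -258.81760844   47.29472666]
300 270 [546.57756483  54.45612013  19.1862426 ]
315 240 [607.38648784  26.55547266  39.21652619]
275 250 [582.31672282 107.38096753  38.11958971]
380 300 [ 495.30541861 -115.2569445    -0.81160118]
```

View pics/cj.png

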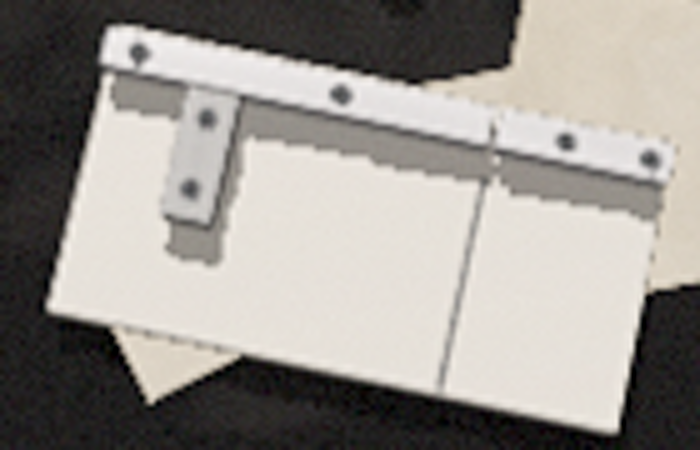

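View pics/ca.png

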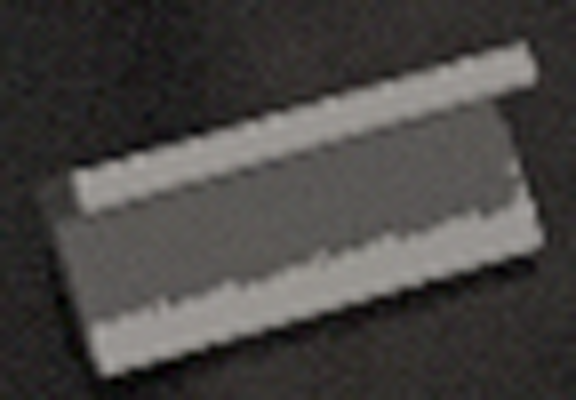

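In the jig crop, the fence's working edge (z 40) runs (103,68)-(665,185), the bed's near edge (z 20) runs (47,310)-(618,433), and the stop face's top runs (240,95)-(210,225). In the angle crop, the wall top (z 48) has corners (75,172), (527,40), (537,85) and (90,212). The foot's front edge (z 10) runs (103,376)-(543,243).

```bash
python3 - <<'E'
from h import *
J=lambda x,y,z:pix("top0",235+(x+.5)/5-.5,220+(y+.5)/5-.5,z)
A=lambda x,y,z:pix("top0",415+(x+.5)/8-.5,290+(y+.5)/8-.5,z)
def line(n,p,q): d=p-q; print(n,p.round(1),q.round(1),"len",np.linalg.norm(d).round(1),"yaw",np.arctan2(-d[0],d[1]).round(4))
line("fence",J(103,68,40),J(665,185,40)); line("bed",J(47,310,20),J(618,433,20))
line("stop(x)",J(240,95,40),J(210,225,40))
line("back",A(75,172,48),A(527,40,48));line("front",A(90,212,48),A(537,85,48));line("foot",A(103,376,10),A(543,243,10))
# jig origin from fence and stop
f=(J(103,68,40)+J(665,185,40))/2; b=(J(47,310,20)+J(618,433,20))/2
print("mid fence",f,"mid bed edge",b, "dist",np.linalg.norm((f-b)[:2]),"expect 102.5")
E
```

```text
fence [615.  150.4  40. ] [578.2 -82.6  40. ] len 235.8 yaw -0.1565
bed [516.2 168.2  20. ] [478.1 -68.6  20. ] len 239.9 yaw -0.1596
stop(x) [606.6  93.2  40. ] [551.9 101.9  40. ] len 55.4 yaw -1.7273
back [ 472.8 -197.    48. ] [ 511.6 -309.5   48. ] len 118.9 yaw 0.332
front [ 463.1 -200.8   48. ] [ 500.4 -311.8   48. ] len 117.1 yaw 0.3243
foot [ 424.8 -212.5   10. ] [ 464.4 -325.    10. ] len 119.2 yaw 0.3383
mid fence [596.62832635  33.89497789  40.        ] mid bed edge [497.16393767  49.80079794  20.        ] dist 100.72814763628145 expect 102.5
```

```bash
cat >> h.py <<'E'
Oj=np.array([558.,40.1]); YJ=-0.158
def jw(x,y,z,O=None,yaw=None):
    O=Oj if O is None else O; yaw=YJ if yaw is None else yaw
    c,s=np.cos(yaw),np.sin(yaw); return np.array([O[0]+c*x-s*y,O[1]+s*x+c*y,z])
def delta(target,yaw_y,tilt=0,tdir=0):
    """tool y at world angle yaw_y, tool z down tilted by tilt toward world heading tdir"""
    s=read_state(); R0=R.from_quat(s["ee_rot"])
    y=np.array([np.cos(yaw_y),np.sin(yaw_y),0]);z=np.array([0,0,-1.]);x=np.cross(y,z)
    Rt=R.from_matrix(np.c_[x,y,z]); 
    Rt=R.from_rotvec(tilt*np.array([np.sin(tdir),-np.cos(tdir),0]))*Rt
    d=R0.inv().apply(np.asarray(target)-s["position"])/1000
    print("shift",d.round(4),"turn",(R0.inv()*Rt).as_rotvec().round(4),"t",s["clock"],"z axis",Rt.as_matrix()[:,2].round(3))
E
python3 - <<'E'
from h import *
delta([487,-254.8,200],0.333+np.pi)
E
```

```text
shift [-0.3202  0.1778  0.0306] turn [ 1.7000e-03  1.3000e-03 -1.4372e+00] t 0.1 z axis [ 0. -0. -1.]
```

```bash
python3 -m handwheel '[[-0.32,0.178,0.03,0,0,-1.437,0],[-0.32,0.178,0.03,0,0,-1.437,0],[-0.32,0.178,0.03,0,0,-1.437,0],[-0.32,0.178,0.03,0,0,-1.437,0],[-0.32,0.178,0.03,0,0,-1.437,0],[-0.32,0.178,0.03,0,0,-1.437,0],[-0.32,0.178,0.03,0,0,-1.437,0],[-0.32,0.178,0.03,0,0,-1.437,0],[-0.32,0.178,0.03,0,0,-1.437,0],[-0.32,0.178,0.03,0,0,-1.437,0]]'
python3 - <<'E'
from h import *
grab("wrist","w1"); delta([487,-254.8,200],0.333+np.pi)
print(read_state()["joints"])
E
```

```text
clock: 1.35
position: [486.7, -255.2, 201.1]
ee_rot: [0.814, -0.581, -0.0, 0.0]
contact_force: [0.3, 0.2, 1.0]
gripper_width: 42.6
grasp_force: 0.0
shift [-0.0004 -0.0004  0.0012] turn [ 0.0003  0.0002 -0.0019] t 1.4 z axis [ 0. -0. -1.]
[-1.88091401e-01  2.81632394e-01 -2.24192201e-01 -9.03203985e-05
 -1.06531490e+00  5.19240993e-01]
```

View pics/w1.png

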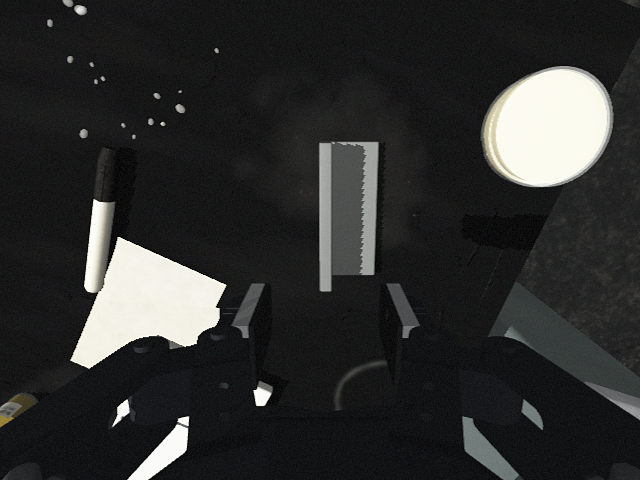

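The wrist view shows the angle lined up with the tool. Its wall-top corners are (319,142), (331,142), (331,291) and (319,291), and the wall sits on the left side, away from the robot.

```bash
python3 - <<'E'
from h import *
P=[pix("w1",u,v,48) for u,v in[(319.5,142),(331.5,142),(331.5,291),(319.5,291)]]
for p in P: print(p.round(1))
print("depth",pix("w1",325,220))
c=np.mean(P,0); d=(P[3]+P[2]-P[0]-P[1]); yaw=np.arctan2(-d[0],d[1]);print("c",c,"yaw",yaw,np.linalg.norm(d)/2)
delta([c[0],c[1],26],yaw+np.pi)
E
```

```text
[ 509.2 -310.4   48. ]
[ 500.7 -313.3   48. ]
[ 461.6 -201.    48. ]
[ 470.9 -197.8   48. ]
depth [ 485.95524747 -255.52291843   46.72238832]
c [ 485.58697235 -255.65095975   48.        ] yaw 0.33166369600582596 118.93663738766762
shift [0.     0.0011 0.1752] turn [ 0.0003  0.0002 -0.0006] t 1.4 z axis [ 0. -0. -1.]
```

```bash
python3 -m handwheel '[[0,0.001,0.06,0,0,0,0],[0,0.001,0.12,0,0,0,0],[0,0.001,0.15,0,0,0,0],[0,0.001,0.175,0,0,0,0],[0,0.001,0.175,0,0,0,0],[0,0.001,0.175,0,0,0,-1],[0,0.001,0.175,0,0,0,-1],[0,0.001,0.175,0,0,0,-1],[0,0.001,0.175,0,0,0,-1],[0,0.001,0.175,0,0,0,-1]]'; python3 -m handwheel '[[0,0,0,0,0,0,-1],[0,0,0,0,0,0,-1]]'
```

```text
clock: 2.65
position: [486.8, -255.8, 27.9]
ee_rot: [0.815, -0.58, 0.001, -0.0]
contact_force: [-0.7, 0.4, 6.5]
gripper_width: 8.4
grasp_force: 60.5
clock: 2.9
position: [486.9, -255.8, 27.9]
ee_rot: [0.815, -0.58, 0.001, -0.0]
contact_force: [-1.1, 0.4, 6.3]
gripper_width: 9.0
grasp_force: 60.5
```

```bash
python3 -m handwheel '[[0,0,-0.03,0,0,0,-1],[0,0,-0.07,0,0,0,-1],[0,0,-0.11,0,0,0,-1],[0,0,-0.11,0,0,0,-1],[0,0,-0.11,0,0,0,-1]]'
python3 - <<'E'
from h import *
delta(jw(35-8,-10,137),YJ+np.pi); print(jw(27,-10,0))
E
```

```text
clock: 3.52
position: [485.0, -255.0, 135.5]
ee_rot: [0.814, -0.58, -0.001, -0.0]
contact_force: [-0.5, 0.2, -2.1]
gripper_width: 8.9
grasp_force: 59.4
shift [-0.2336 -0.1843 -0.0013] turn [0.0012 0.0013 0.4903] t 3.525 z axis [ 0.  0. -1.]
[583.09025217  25.97628781   0.        ]
```

```bash
python3 -m handwheel '[[-0.02,-0.016,0,0,0,0.04,-1],[-0.052,-0.041,0,0,0,0.11,-1],[-0.091,-0.072,0,0,0,0.19,-1],[-0.13,-0.102,0,0,0,0.27,-1],[-0.169,-0.133,0,0,0,0.355,-1],[-0.2,-0.158,0,0,0,0.42,-1],[-0.223,-0.176,0,0,0,0.468,-1],[-0.2336,-0.1843,-0.001,0,0,0.49,-1],[-0.2336,-0.1843,-0.001,0,0,0.49,-1],[-0.2336,-0.1843,-0.001,0,0,0.49,-1]]'
python3 - <<'E'
from h import *
grab("wrist","w2"); grab("top","top2")
delta(jw(35-8,-10,137),YJ+np.pi)
im=np.load("top2.npz")["im"]; a=cv2.resize(im[200:310,235:395],None,fx=4,fy=4,interpolation=cv2.INTER_CUBIC)
w=np.load("w2.npz")["im"]
cv2.imwrite("pics/c2.png",np.vstack([cv2.resize(a,(400,275)),cv2.resize(w,(400,300))]))
E
```

```text
clock: 4.78
position: [582.8, 24.9, 136.0]
ee_rot: [-0.649, 0.76, 0.001, -0.001]
contact_force: [-0.6, -0.7, -1.4]
gripper_width: 8.9
grasp_force: 59.4
shift [-0.0012  0.0003 -0.0003] turn [ 0.0013 -0.0005  0.0001] t 4.875 z axis [ 0.  0. -1.]
```

View pics/w2.png

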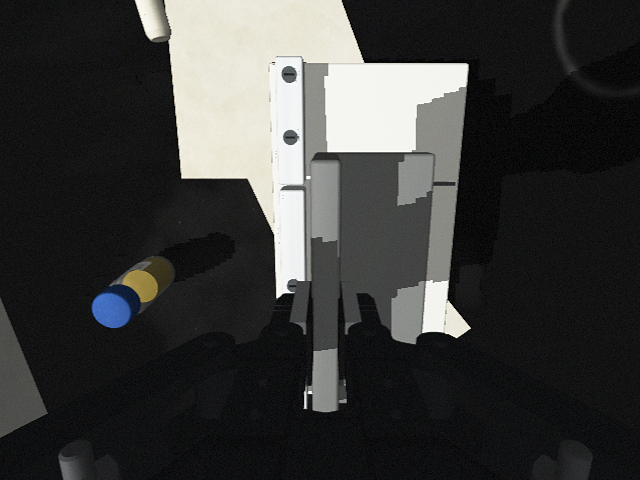

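The wrist view shows the angle held with its wall top at u 311-340, v 155-410. The fence edge is at u≈304, v 57-180, and the vial at (125,300) is clear. I'll check the held angle's pitch and the fence position by depth.

```bash
python3 - <<'E'
from h import *
def tj(p): d=p[:2]-Oj; c,s=np.cos(YJ),np.sin(YJ); return np.array([c*d[0]+s*d[1],-s*d[0]+c*d[1],p[2]]).round(1)
for u,v in [(326,170),(326,200),(326,230),(326,300),(326,360),(326,400)]: print("wall",u,v,tj(pix("w2",u,v)))
for u,v in [(400,165),(400,250),(400,320),(360,180),(425,180)]: print("foot",u,v,tj(pix("w2",u,v)))
for u,v in [(304,70),(304,170)]: print("fence edge",tj(pix("w2",u,v,40)))
for u,v in [(295,100),(370,100),(295,220)]: print("fence/bed",tj(pix("w2",u,v)))
print("bed edges",tj(pix("w2",380,63,20)),tj(pix("w2",467,80,20)))
print(np.load("w2.npz")["T"].round(3))
E
```

```text
wall 326 170 [ 26.4 -66.7 154.9]
wall 326 200 [ 26.4 -57.2 154.6]
wall 326 230 [ 26.4 -47.3 154.7]
wall 326 300 [ 26.3 -22.3 154.4]
wall 326 360 [ 26.3   0.8 155.1]
wall 326 400 [ 26.2  18.  154.6]
foot 400 165 [ -4.1 -65.2 117. ]
foot 400 250 [ -6.1 -28.7 116.9]
foot 400 320 [ -7.7   4.6 117.1]
foot 360 180 [ 12.  -59.  116.2]
foot 425 180 [-14.9 -59.1 116.8]
fence edge [  38.4 -112.3   40. ]
fence edge [ 39.2 -55.9  40. ]
fence/bed [ 44.  -96.3  38. ]
fence/bed [ -2.1 -97.8  19. ]
fence/bed [ 45.3 -24.4  38.5]
bed edges [  -7.5 -119.3   20. ] [ -62.1 -109.6   20. ]
[[-9.88000e-01  1.52000e-01  3.80000e-02  5.72433e+02]
 [ 1.56000e-01  9.53000e-01  2.59000e-01 -4.14240e+01]
 [ 3.00000e-03  2.61000e-01 -9.65000e-01  2.77344e+02]
 [ 0.00000e+00  0.00000e+00  0.00000e+00  1.00000e+00]]
```

```bash
python3 -m handwheel '[[0,0,0.02,0,0,0,-1],[0,0,0.045,0,0,0,-1],[0,0,0.065,0,0,0,-1],[0,0,0.077,0,0,0,-1],[0,0,0.082,0,0,0,-1],[0,0,0.084,0,0,0,-1],[0,0,0.084,0,0,0,-1]]'; python3 -m handwheel '[[0,0,0.002,0,0,0,-1],[0,0,0.0025,0,0,0,-1],[0,0,0.0025,0,0,0,-1]]'
```

```text
clock: 5.75
position: [584.2, 25.6, 53.9]
ee_rot: [-0.65, 0.76, -0.0, 0.001]
contact_force: [0.2, 0.0, -1.9]
gripper_width: 8.5
grasp_force: 59.3
clock: 6.12
position: [583.8, 25.6, 50.9]
ee_rot: [-0.65, 0.76, -0.0, 0.0]
contact_force: [0.4, 0.1, -1.6]
gripper_width: 8.5
grasp_force: 59.3
```

```bash
python3 -m handwheel '[[0,0,0.001,0,0,0,-1],[0,0,0.002,0,0,0,-1],[0,0,0.002,0,0,0,-1]]'; python3 -m handwheel '[[0,0,0.001,0,0,0,-1],[0,0,0.0015,0,0,0,-1],[0,0,0.0015,0,0,0,-1]]'
```

```text
clock: 6.5
position: [583.7, 25.5, 48.6]
ee_rot: [-0.649, 0.76, 0.0, -0.0]
contact_force: [0.8, -0.6, -2.6]
gripper_width: 8.4
grasp_force: 59.3
clock: 6.88
position: [584.0, 25.6, 48.0]
ee_rot: [-0.65, 0.76, -0.0, 0.0]
contact_force: [-2.2, 1.3, 3.3]
gripper_width: 8.8
grasp_force: 60.2
```

```bash
python3 -m handwheel '[[-0.004,-0.002,0,0,0,0,-1],[-0.008,-0.004,0,0,0,0,-1],[-0.008,-0.006,0,0,0,0,-1],[-0.008,-0.006,0,0,0,0,-1]]'; python3 -m handwheel '[[0,-0.001,0,0,0,0,-1],[0,-0.002,0,0,0,0,-1],[0,-0.002,0,0,0,0,-1]]';  python3 -m handwheel '[[-0.001,0,0,0,0,0,-1],[-0.002,0,0,0,0,0,-1],[-0.003,0,0,0,0,0,-1],[-0.003,0,0,0,0,0,-1]]'
```

```text
clock: 7.38
position: [591.3, 32.9, 47.9]
ee_rot: [-0.65, 0.76, -0.0, 0.0]
contact_force: [-3.1, -0.2, 6.6]
gripper_width: 8.7
grasp_force: 60.6
clock: 7.75
position: [592.3, 32.7, 47.9]
ee_rot: [-0.649, 0.76, 0.001, -0.001]
contact_force: [-4.5, 1.6, 8.3]
gripper_width: 8.6
grasp_force: 60.9
clock: 8.25
position: [592.4, 33.4, 48.0]
ee_rot: [-0.649, 0.761, 0.0, -0.002]
contact_force: [-4.2, -7.4, 8.1]
gripper_width: 8.5
grasp_force: 60.9
```

```bash
python3 -m handwheel '[[-0.001,-0.001,0,0,0,0,-1],[-0.002,-0.002,0,0,0,0,-1],[-0.002,-0.003,0,0,0,0,-1],[-0.002,-0.003,0,0,0,0,-1]]'
python3 - <<'E'
from h import *
grab("wrist","w3");s=read_state();d=s["position"][:2]-Oj;c,q=np.cos(YJ),np.sin(YJ);print(c*d[0]+q*d[1],-q*d[0]+c*d[1],R.from_quat(s["ee_rot"]).as_matrix().round(3))
E
```

```text
clock: 8.75
position: [592.5, 33.4, 47.9]
ee_rot: [-0.649, 0.761, 0.001, -0.006]
contact_force: [-9.7, -9.3, 13.2]
gripper_width: 8.7
grasp_force: 61.6
35.06941590410781 -1.2221906356608843 [[-0.158 -0.987 -0.01 ]
 [-0.987  0.158 -0.005]
 [ 0.006  0.009 -1.   ]]
```

View pics/w3.png

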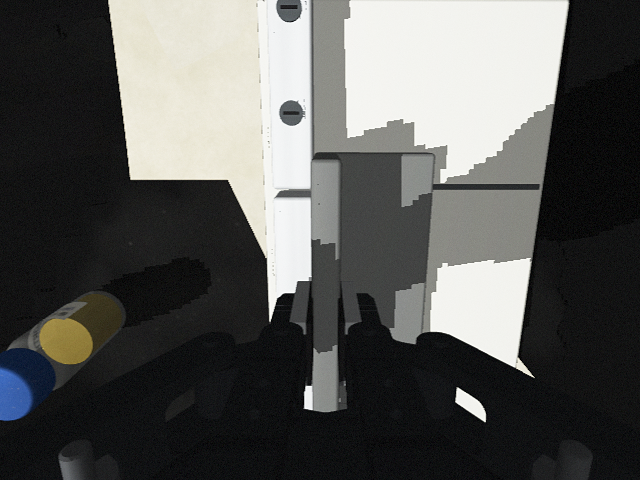

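The angle is square in the jig. Its back is against the fence (u≈312), and its far end sticks out past the saw slot (v≈187). Force readings confirm contact with both the fence and the stop. I'll ease the load, open and rise.

```bash
python3 -m handwheel '[[0.001,0.002,-0.001,0,0,0,-1],[0.002,0.003,-0.001,0,0,0,-1],[0.002,0.003,-0.001,0,0,0,0],[0.002,0.003,-0.001,0,0,0,0],[0.002,0.003,-0.001,0,0,0,0],[0.002,0.003,-0.001,0,0,0,0],[0.002,0.003,-0.02,0,0,0,0],[0.002,0.003,-0.06,0,0,0,0],[0.002,0.003,-0.1,0,0,0,0],[0.002,0.003,-0.1,0,0,0,0]]'
python3 - <<'E'
from h import *
grab("wrist","w4")
def tj(p): d=p[:2]-Oj; c,s=np.cos(YJ),np.sin(YJ); return np.array([c*d[0]+s*d[1],-s*d[0]+c*d[1],p[2]]).round(1)
# free height tilt plan: press at jig y=10; tool y along jig +/-y; tool z tilted 30deg toward +jig x
for yw in (YJ+np.pi/2,YJ-np.pi/2): delta(jw(5,10,100),yw,0.5,YJ)
print(read_state()["joints"])
E
```

```text
clock: 10.05
position: [595.8, 35.9, 151.3]
ee_rot: [-0.65, 0.76, -0.002, 0.004]
contact_force: [-0.4, 0.1, -0.7]
gripper_width: 42.7
grasp_force: 0.0
shift [-0.0086  0.0317  0.0489] turn [ 0.3911 -0.3875  1.536 ] t 10.1 z axis [ 0.473 -0.075 -0.878]
shift [-0.0086  0.0317  0.0489] turn [ 0.3874  0.391  -1.535 ] t 10.1 z axis [ 0.473 -0.075 -0.878]
[ 3.31547008e-01  4.02227861e-01 -1.84889037e-01 -2.39854818e-04
 -9.79641584e-01 -4.88345364e-01]
```

View pics/w4.png

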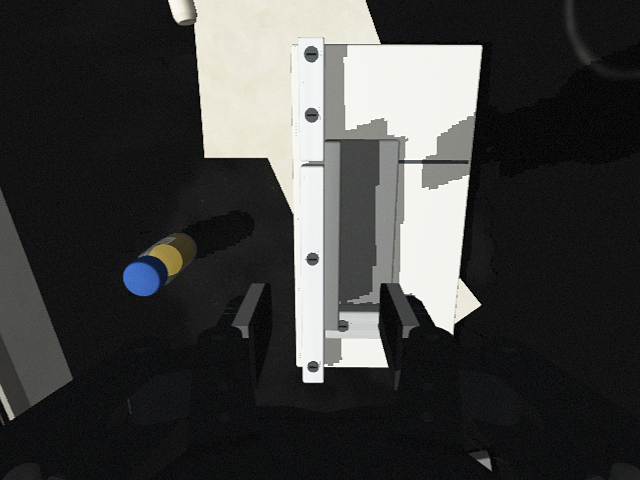

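The released angle stays seated: back on the fence (u≈325), end on the stop (v≈310), other end past the slot (v≈160). Next I'll shut, turn and tilt the hand above the inside corner.

```bash
python3 -m handwheel '[[0,0.0317,0,0,0,0,-1],[-0.0086,0.0317,0.04,0.387,0.391,-1.535,-1],[-0.0086,0.0317,0.049,0.387,0.391,-1.535,-1],[-0.0086,0.0317,0.049,0.387,0.391,-1.535,-1],[-0.0086,0.0317,0.049,0.387,0.391,-1.535,-1],[-0.0086,0.0317,0.049,0.387,0.391,-1.535,-1],[-0.0086,0.0317,0.049,0.387,0.391,-1.535,-1],[-0.0086,0.0317,0.049,0.387,0.391,-1.535,-1],[-0.0086,0.0317,0.049,0.387,0.391,-1.535,-1],[-0.0086,0.0317,0.049,0.387,0.391,-1.535,-1]]'
python3 -m handwheel '[[0,0,0,0,0,0,-1],[0,0,0,0,0,0,-1]]'
python3 - <<'E'
from h import *
delta(jw(14,10,46),YJ-np.pi/2,0.5,YJ); print(read_state()["joints"], R.from_quat(read_state()["ee_rot"]).as_matrix().round(3))
grab("side","s5")
im=np.load("s5.npz")["im"];cv2.imwrite("pics/cs5.png",cv2.resize(im[170:330,240:440],None,fx=3.5,fy=3.5,interpolation=cv2.INTER_CUBIC))
E
```

```text
clock: 11.35
position: [575.5, 47.6, 105.7]
ee_rot: [0.953, -0.202, 0.225, 0.023]
contact_force: [1.0, -0.4, 0.9]
gripper_width: 0.1
grasp_force: 0.0
clock: 11.6
position: [576.5, 46.8, 106.6]
ee_rot: [0.952, -0.205, 0.226, 0.022]
contact_force: [0.1, -0.3, -0.2]
gripper_width: -0.2
grasp_force: 0.0
shift [-0.0295  0.0033  0.0529] turn [ 0.0731  0.0382 -0.2493] t 11.6 z axis [ 0.473 -0.075 -0.878]
[ 0.13877769  0.27451193 -0.90835715  1.72036761 -0.19575365 -0.67471532] [[ 0.814 -0.401  0.421]
 [-0.381 -0.915 -0.135]
 [ 0.439 -0.05  -0.897]]
```

The tilt of 0.5 brings the wrist close to straight (j5 near its limit), so I'll use a gentler tilt of 0.25 rad. That still puts the tip's leading edge in the corner.

```bash
python3 - <<'E'
from h import *
delta(jw(5,10,110),YJ-np.pi/2,0.25,YJ)
E
```

```text
shift [-0.0092  0.003  -0.0082] turn [ 0.0411 -0.2108 -0.2557] t 11.65 z axis [ 0.244 -0.039 -0.969]
```

View pics/cs5.png

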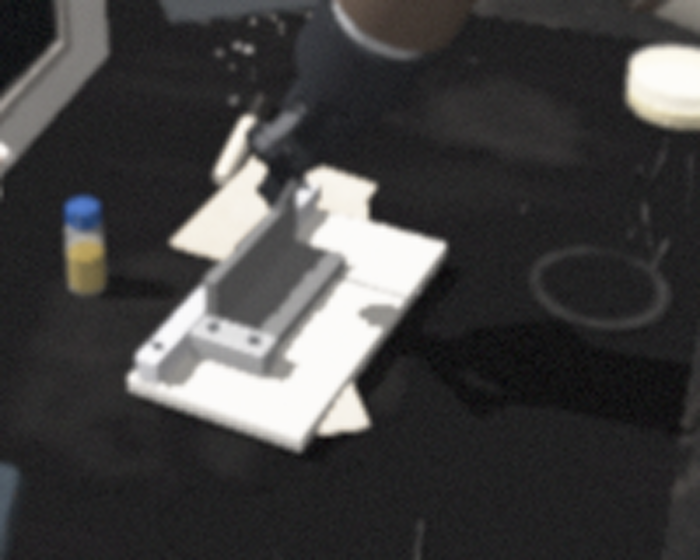

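The side crop shows the angle seated along the fence against the stop, at (215,290) to (300,200). The tilted hand hovers above and behind it, and the vial at (85,245) is untouched.

```bash
python3 -m handwheel '[[-0.009,0.003,-0.008,0.04,-0.21,-0.256,-1],[-0.009,0.003,-0.008,0.04,-0.21,-0.256,-1],[-0.009,0.003,-0.008,0.04,-0.21,-0.256,-1],[-0.009,0.003,-0.008,0.04,-0.21,-0.256,-1],[-0.009,0.003,-0.008,0.04,-0.21,-0.256,-1],[-0.009,0.003,-0.008,0.04,-0.21,-0.256,-1]]'
python3 - <<'E'
from h import *
delta(jw(5,10,110),YJ-np.pi/2,0.25,YJ);print(read_state()["joints"],read_state()["joint_vel"].round(2))
E
```

```text
clock: 12.4
position: [564.3, 52.1, 109.7]
ee_rot: [0.989, -0.077, 0.124, 0.009]
contact_force: [0.6, -0.6, -0.0]
gripper_width: 0.3
grasp_force: 0.0
shift [ 0.0007  0.0028 -0.0002] turn [-0.0024  0.0006  0.003 ] t 12.4 z axis [ 0.244 -0.039 -0.969]
[ 0.44040708  0.30919553 -0.58920301  0.30015194 -0.48216285  0.72247436] [ 0.07  0.02  0.16 -0.53 -0.16  0.59]
```

```bash
python3 - <<'E'
from h import *
delta(jw(12,10,42),YJ-np.pi/2,0.25,YJ)
s=read_state();R0=R.from_quat(s["ee_rot"]);print("per mm along jig+x, down:",R0.inv().apply(jw(1,0,0)-jw(0,0,0)).round(3),R0.inv().apply([0,0,-1]).round(3))
E
```

```text
shift [-0.0093  0.003   0.0674] turn [-0.0024  0.0006  0.003 ] t 12.4 z axis [ 0.244 -0.039 -0.969]
per mm along jig+x, down: [0.969 0.003 0.247] [-0.247  0.002  0.969]
```

```bash
python3 -m handwheel '[[-0.003,0.003,0.02,0,0,0.003,-1],[-0.006,0.003,0.045,0,0,0.003,-1],[-0.008,0.003,0.06,0,0,0.003,-1],[-0.009,0.003,0.067,0,0,0.003,-1],[-0.009,0.003,0.067,0,0,0.003,-1],[-0.009,0.003,0.067,0,0,0.003,-1]]'
cat >> h.py <<'E'
def rep():
    s=read_state();d=s["position"][:2]-Oj;c,q=np.cos(YJ),np.sin(YJ);f=s["contact_force"]
    print("jig xyz",(c*d[0]+q*d[1]).round(1),(-q*d[0]+c*d[1]).round(1),s["position"][2].round(1),"F jig",(c*f[0]+q*f[1]).round(1),(-q*f[0]+c*f[1]).round(1),f[2].round(1),"t",s["clock"])
E
python3 -c "
from h import *
rep();print(read_state()['joints'].round(3))"
```

```text
clock: 13.15
position: [572.1, 45.5, 43.2]
ee_rot: [0.989, -0.079, 0.125, 0.01]
contact_force: [0.2, 0.2, 1.3]
gripper_width: 0.4
grasp_force: 0.0
jig xyz 13.1 7.6 43.2 F jig 0.1 0.3 1.3 t 13.15
[ 0.394  0.416 -0.707  0.522 -0.267  0.526]
```

```bash
python3 -m handwheel '[[0,0,0,0,-0.1,0,-1],[0,0,0,0,-0.1,0,-1],[0,0,0,0,-0.1,0,-1]]'
python3 - <<'E'
from h import *
rep();print(read_state()['joints'].round(3))
s=read_state();R0=R.from_quat(s["ee_rot"]);print("per mm along jig+x, down:",R0.inv().apply(jw(1,0,0)-jw(0,0,0)).round(3),R0.inv().apply([0,0,-1]).round(3))
E
```

```text
clock: 13.52
position: [573.1, 45.7, 43.8]
ee_rot: [0.994, -0.079, 0.076, 0.006]
contact_force: [0.2, -0.6, -0.3]
gripper_width: -0.2
grasp_force: 0.0
jig xyz 14.0 7.9 43.8 F jig 0.2 -0.5 -0.3 t 13.525
[ 0.401  0.448 -0.52   0.177 -0.478  0.859]
per mm along jig+x, down: [ 0.988 -0.001  0.153] [-0.153  0.     0.988]
```

```bash
python3 -m handwheel '[[0.001,0,0.005,0,0,0,-1],[0.0016,0,0.0094,0,0,0,-1],[0.0016,0,0.0094,0,0,0,-1],[0.0016,0,0.0094,0,0,0,-1]]'
python3 -c "
from h import *
rep()"
python3 -m handwheel '[[0.0008,0,0.0011,0,0,0,-1],[0.0017,0,0.0023,0,0,0,-1],[0.0025,0,0.0034,0,0,0,-1],[0.0033,0,0.0046,0,0,0,-1],[0.0033,0,0.0046,0,0,0,-1]]'
python3 -c "
from h import *
rep();print(read_state()['joints'].round(3))"
```

```text
clock: 14.02
position: [574.8, 44.1, 33.8]
ee_rot: [0.994, -0.079, 0.075, 0.007]
contact_force: [0.1, -0.4, 0.3]
gripper_width: 0.1
grasp_force: 0.0
jig xyz 15.9 6.5 33.8 F jig 0.2 -0.4 0.3 t 14.025
clock: 14.65
position: [578.0, 43.7, 31.0]
ee_rot: [0.994, -0.079, 0.075, 0.007]
contact_force: [-7.1, 2.7, 10.1]
gripper_width: -0.2
grasp_force: 5.2
jig xyz 19.2 6.7 31.0 F jig -7.5 1.5 10.1 t 14.65
[ 0.393  0.475 -0.519  0.184 -0.456  0.859]
```

```bash
python3 -m handwheel '[[0.001,0,0.001,0,0,0,-1],[0.0017,0,0.0023,0,0,0,-1],[0.0025,0,0.0034,0,0,0,-1],[0.0025,0,0.0034,0,0,0,-1]]'
python3 -c "
from h import *
rep()"
```

```text
clock: 15.15
position: [578.2, 43.5, 30.6]
ee_rot: [0.994, -0.079, 0.073, 0.008]
contact_force: [-25.7, 10.5, 35.8]
gripper_width: -0.1
grasp_force: 17.9
jig xyz 19.4 6.5 30.6 F jig -27.0 6.3 35.8 t 15.15
```

```bash
python3 -m handwheel '[[0.0003,-0.0007,0.0002,0,0,0,-1],[0.0006,-0.0015,0.0003,0,0,0,-1],[0.0006,-0.0015,0.0003,0,0,0,-1],[0.0006,-0.0015,0.0003,0,0,0,-1]]'
python3 - <<'E'
from h import *
rep(); grab("wrist","w6"); grab("side","s6"); grab("top","t6")
w=np.load("w6.npz")["im"];s=np.load("s6.npz")["im"];t=np.load("t6.npz")["im"]
z=lambda i:cv2.resize(i,(400,300),interpolation=cv2.INTER_CUBIC)
cv2.imwrite("pics/c6.png",np.vstack([np.hstack([z(w),z(s[185:305,255:415])]),np.hstack([z(t[200:320,235:395]),z(t)])]))
rep()
E
```

```text
clock: 15.65
position: [578.2, 43.6, 30.5]
ee_rot: [0.994, -0.079, 0.072, 0.009]
contact_force: [-25.2, 7.1, 39.4]
gripper_width: -0.3
grasp_force: 19.3
jig xyz 19.4 6.6 30.5 F jig -26.0 3.0 39.4 t 15.65
jig xyz 19.4 6.7 30.5 F jig -26.5 3.3 39.3 t 15.8
```

View pics/c6.png

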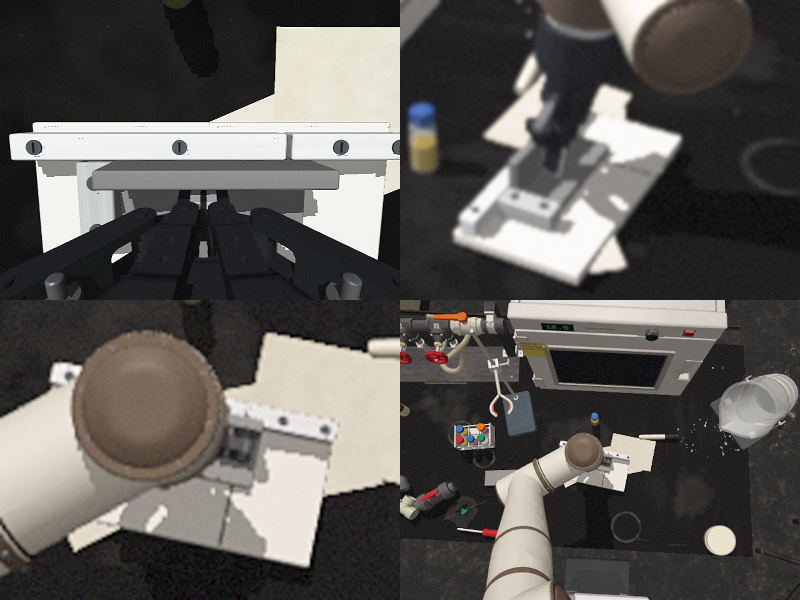

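The wrist panel shows the wall parallel to the fence with the shut fingers in the inside corner, left end at the stop and right end past the slot. Strip, marker and vial are in place. I'll check the end positions by number.

```bash
python3 - <<'E'
from h import *
def tj(p): d=p[:2]-Oj; c,s=np.cos(YJ),np.sin(YJ); return np.array([c*d[0]+s*d[1],-s*d[0]+c*d[1],p[2]]).round(1)
for n,u,v,z in [("wall L",149,301,68),("wall R",542,301,68),("backtop L",150,273,68),("backtop R",540,273,68),("slot",461,256,40),("fence",300,256,40)]: print(n,tj(pix("w6",u,v,z)))
for u,v in [(200,285),(350,285),(500,285)]: print("walltop depth",tj(pix("w6",u,v)))
im=np.load("w6.npz")["im"]; cv2.imwrite("pics/c7.png",cv2.resize(im[240:400,90:310],None,fx=3.6,fy=3.6,interpolation=cv2.INTER_CUBIC))
E
```

```text
wall L [31.4 58.1 68. ]
wall R [ 31.1 -59.   68. ]
backtop L [39.9 57.4 68. ]
backtop R [ 39.6 -57.8  68. ]
slot [ 39.9 -44.3  40. ]
fence [40.  14.9 40. ]
walltop depth [35.9 43.3 66.6]
walltop depth [35.7 -1.7 66.3]
walltop depth [ 35.8 -46.5  67.1]
```

View pics/c7.png

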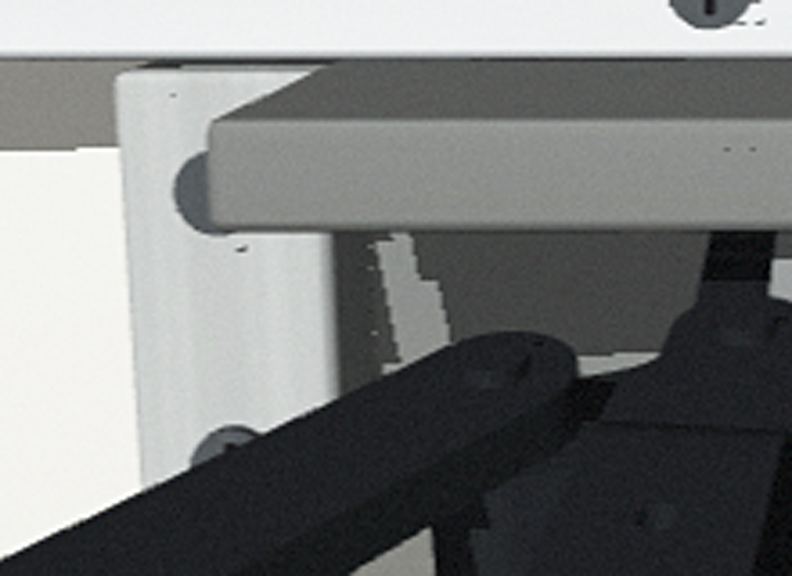

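The crop shows the wall's end edge running down to (330,65), exactly at the stop's face edge, and its back meeting the fence edge. Neither shows a gap, and the push holds steady at about 26 N into the fence and 39 N down.

```bash
python3 -c "
from h import *
rep();print(job_done())"
```

```text
jig xyz 19.4 6.7 30.5 F jig -26.5 3.3 39.3 t 15.8
the job is handed in; nothing more can be done
None
```

The angle sits in the jig corner against the fence and stop, still pressed by the fingertips at about 39 N down and 26 N into the fence, and the job was handed in at 15.8 s.

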